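# Stand the slumped power supply up and switch it on

## Robot

A 6-joint arm with a two-finger parallel gripper is mounted at the origin on the work surface. World frame = base frame: x ahead of the robot, y to its left, z up, the work surface at z = 0. Lengths are in m, angles in degrees, forces in N, time in s.
With the tool pointing down it reaches from about 0.35 to 0.875 m from the base axis. Payload 4.2 kg.
Tool frame: the origin (TCP) lies midway between the tips of the shut fingers; the grasp point (between the pads) lies 19 mm behind it (r.grasp_offset is the distance from the TCP to the grasp point, in m); z points along the fingers, y is the direction in which the jaws open and shut (so a half turn about z gives the same grasp; the last joint's range is limited). The gripper opens to 87 mm and grips with 3 to 60 N. Pads are 19 mm wide; open, the fingers measure 117 mm over their backs; the gripper's body (75 mm by 190 mm) begins 51 mm behind the grasp point.
Start: joints at [89.358, 22.042, 0.453, 0, -68.411, -14.817], TCP at [0.167, 0.602, 0.223] pointing down, gripper open.
Joint ranges: [-179.83, 179.83], [-69.29, 118.12], [-61.27, 80.66], [-181.25, 117.63], [-171.15, -9.14], [-177.46, 177.46]. Speed limits (degrees/s): [159.86, 159.86, 180, 180, 180, 180].

## Interface

Orientations are given as a 3x3 rotation matrix whose columns are the frame's x, y, z axes.
In Python, from station import r gives the robot as it stands.
- The arm moves only by the shell command python3 -m crank 'ROWS'. ROWS is JSON, a list of rows, each a list of 3 entries, a list of its own where there are three numbers: the closure, from -1 (fully open) to 1 (shut), so that 0 is half open, then the shift along the tool's x, y, z as a fraction of full scale, then the turn, a rotation vector about the tool's x, y, z as a fraction of full scale. In form: [[fingers, [dx, dy, dz], [wx, wy, wz]], ...]. A call has 1 to 8 rows; each row shifts and turns the commanded pose from where the row before left it, along the tool's axes as they then stand; what a row does not reach is not made up. Full scale, the value 1, is 100 mm for a shift and 45 degrees for a turn. A row lasts 1/10 s, in which the tool goes at most 50 mm and 8.59 degrees, less where a joint would pass 70% of its speed; a pose out of reach is approached as far as the arm can. A call with a number of a shift or a turn outside -1 to 1 is refused whole. A call with a gripper value outside its range is refused whole. The fingers move at their own pace and stop on an object; the grip force is fixed at half the most. Time passes only in rows, so rows that do not move let the fingers close. It gives the time, the measured TCP pose, the force and the opening at its end, in the units of the state.
- r.sense(): the state, without advancing time (a new reading comes with each control period).
- r.capture(name): name is "scene" or "top" or "wrist"; returns a dict with "img" (384x512x3 uint8, blue, green, red), "fx", "fy", "cx", "cy" (pixels), "dist" ([k1, k2, p1, p2, k3] as OpenCV has them; the pictures are not rectified), "R" (3x3) and "t" (3): a world point X has camera coordinates R X + t. Camera axes: x right, y down, z forward; pixel columns grow to the right and rows downward; lengths in m; the calibration is good to about 2 mm. A picture is of the moment at which its call begins. There is no depth.
- r.finish_job(): hands the job in, once; it reports no verdict.
The state is a dict: "time_s": time; "joints": joint angles; "joint_velocities": joint speeds; "effort": joint torques, N m; "tcp_pos": TCP position; "ee_rot": TCP orientation; "wrist_force": force on the tool from outside, world axes, zero at the start; "moment": the same for the moment, N m; "gripper_width": opening from 0.0 (shut) to 1.0 (fully open).
Only numpy, scipy, OpenCV 4.12 (cv2) and the standard library are available. Lean on these libraries where they do the work, as an engineer would, in place of code of your own. Each camera call takes 0.05 s, during which the arm holds its last target.

## Task

One of the two small power supplies has tipped back and is leaning on the low terminal box: push it upright so that it stands on its own base again on that spot, then press the button on its top fully down and let it go. Only push and press it, do not pick it up or drag it away. Leave the other supply, its button and everything else on the bench alone.

Things in the scene. Friction and masses are not known exactly. Their poses are not given: they have to be found in the camera images.
- leaning_unit: The leaning supply: grey box-shaped bench power supply, 60 mm deep (own x), 90 wide (own y), 150 tall (own z), 0.6 to 1 kg, black screen on its front (own -x), cooling slots on its back (own +x), a round push button in the middle of its top. Origin: centre of its underside. At the start it is tilted back about 0.66 rad against the terminal box.
- leaning_unit_foot (a point): Centre of the underside of the leaning supply (same point as its origin), some 18 mm above the bench while it leans.
- leaning_unit_heel (a point): Middle of the leaning supply's lower back edge (own x +30 mm, z 0), which is on the bench, 47 mm before the terminal box. Pushed slowly at the top, the supply turns about this edge without sliding (1 to 3 N is enough). Below about 0.34 rad of tilt it drops onto its base by itself.
- leaning_unit_top_edge (a point): Middle of the leaning supply's upper back edge (own x +30 mm, z 150 mm). The upper 74 mm of the back overhang the terminal box's top, with free space beneath: push here, towards its front.
- leaning_unit_button_top (a point): Centre of the upper face of the button on top of the leaning supply (28 mm across, 18 mm above the case, in a black housing 44 mm across and 12 mm high). When the supply stands upright, the button moves straight down.
- leaning_unit_button (a joint): Travel of that button in m: 0 released, 0.006 fully down. A spring pushes it back; fully down takes about 5 N.
- standing_unit: The supply that stands already, a twin of the other: grey box-shaped bench power supply, 60 mm deep (own x), 90 wide (own y), 150 tall (own z), 0.6 to 1 kg, black screen on its front (own -x), cooling slots on its back (own +x), a round push button in the middle of its top. Origin: centre of its underside. To be left alone.
- standing_unit_button (a joint): Travel of the button on the standing supply in m: 0 released, 0.006 fully down. To be left alone.
- terminal_box: Low aluminium box fixed to the bench, 120 mm deep (own x), 160 mm wide (own y), 60 mm high, with four black terminals on its own +x face. The origin is the centre of its underside. The leaning supply rests on the upper edge of its own -x face, within 20 mm of its middle, the supply's x axis parallel to the box's as seen from above.
- tape_roll: Roll of black tape lying flat, 60 mm across, 24 mm high; bystander, origin at the centre of its underside.
- heat_sink: Finned aluminium heat sink 34 x 34 mm, 30 mm high; bystander, origin at the centre of its underside.
- parts_tray: Grey tray 130 x 90 mm, 40 mm high, with dividers; bystander, origin at the centre of its underside.
- pocket_meter: Black hand-held meter lying on its back, 150 x 75 mm, 32 mm high; bystander, origin at the centre of its underside.
- screwdriver: Screwdriver lying on the bench; bystander.
- contact_jar: White jar with a black lid, 50 mm across, 70 mm high; bystander, origin at the centre of its underside.
- pen_cup: Open dark steel cup 70 mm across, 90 mm high; bystander, origin at the centre of its underside.
There are look-alikes about, which are no part of the job. Leave any blue, red or yellow look-alike of the leaning_unit alone.

How it is judged:
By the outcome, as a careful person would: the job done as asked, in the order asked, and still so for the second after the job is handed in, with the robot touching nothing.
It also fails if it takes over 43 s, if anything falls off the work surface, if the arm or the gripper's body presses on something with over 40 N, if the wrist force passes 120 N, or if a joint passes its speed limit or range.

## Working session

There is one attempt and no reset: what is moved stays moved. The work goes in short steps, Python scripts to look and compute and a shell command to move; the robot and the scene stay as the last step left them, time stands still between calls to the robot, and variables do not carry over. Pictures are saved under pics/ and viewed, and the job is handed in when it is done.

```bash
ls; mkdir -p pics
cat > h.py <<'E'
import numpy as np, cv2, json
from station import r
def cap(n,f):
    c=r.capture(n); cv2.imwrite('pics/'+f,c['img'])
    np.savez('pics/'+f+'.npz',**{k:np.array(v) for k,v in c.items()}); return c
def load(f): return np.load('pics/'+f+'.npz')
def ray(c,uv):
    K=np.array([[c['fx'],0,c['cx']],[0,c['fy'],c['cy']],[0,0,1]],float)
    p=cv2.undistortPoints(np.array([[uv]],float),K,np.array(c['dist'],float))[0,0]
    R=np.array(c['R']);t=np.array(c['t']); o=-R.T@t; d=R.T@np.array([p[0],p[1],1]); return o,d/np.linalg.norm(d)
def onz(c,uv,z):
    o,d=ray(c,uv); return o+d*(z-o[2])/d[2]
def proj(c,X):
    K=np.array([[c['fx'],0,c['cx']],[0,c['fy'],c['cy']],[0,0,1]],float)
    R=np.array(c['R'],float);t=np.array(c['t'],float)
    return cv2.projectPoints(np.array(X,float).reshape(-1,1,3),cv2.Rodrigues(R)[0],t,K,np.array(c['dist'],float))[0][:,0]
def tri(c1,u1,c2,u2):
    o1,d1=ray(c1,u1);o2,d2=ray(c2,u2)
    A=np.array([d1,-d2]).T; s=np.linalg.lstsq(A,o2-o1,rcond=None)[0]
    a=o1+d1*s[0];b=o2+d2*s[1]; return (a+b)/2,np.linalg.norm(a-b)
E
python3 - <<'E'
from h import *
for n in ["scene","top","wrist"]:
    c=cap(n,n+'0.png'); print(n,-np.array(c['R']).T@c['t'],np.array(c['R'])[2])
s=r.sense(); print(s)
E
```

```text
pics
scene [ 1.11385629 -0.63335991  1.14448939] [-0.46508202  0.47274751 -0.74847078]
top [ 0.26516527 -0.00298587  1.19386828] [ 0.22301292  0.01912814 -0.9746278 ]
wrist [0.24136558 0.58124463 0.38391015] [-0.27283293  0.07366369 -0.95923712]
{'time_s': 0.15, 'joints': array([ 8.93567510e+01,  2.20789055e+01,  3.98212720e-01, -1.95552539e-02,
       -6.84111427e+01, -1.48144485e+01]), 'joint_velocities': array([ 0.03707495, -0.19001688,  0.19745551,  0.08586794,  0.01124128,
        0.03633657]), 'effort': array([ 6.99863922e-04, -3.91053772e+01,  1.87587708e+01,  4.22235757e+00,
        1.23644553e-02, -1.40251313e-04]), 'tcp_pos': array([0.16647111, 0.60195471, 0.22173485]), 'ee_rot': array([[ 9.63793969e-01, -2.66647846e-01, -3.35334536e-04],
       [-2.66648036e-01, -9.63792648e-01, -1.59914732e-03],
       [ 1.03216228e-04,  1.63066484e-03, -9.99998665e-01]]), 'wrist_force': array([-0.46652706, -0.19185664, -0.79569688]), 'moment': array([-0.0412476 , -0.0408962 , -0.02985547]), 'gripper_width': 1.003032154651218}
```

View pics/scene0.png

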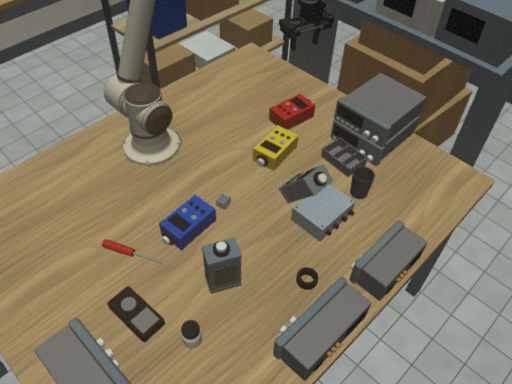

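View pics/top0.png

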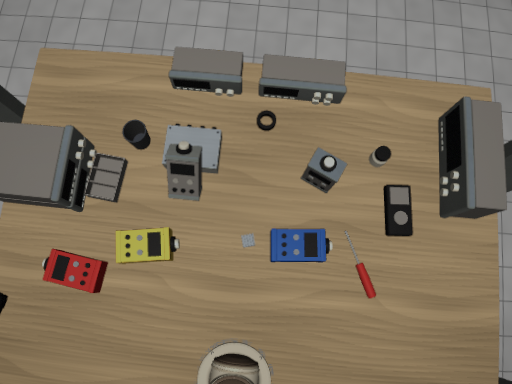

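View pics/wrist0.png

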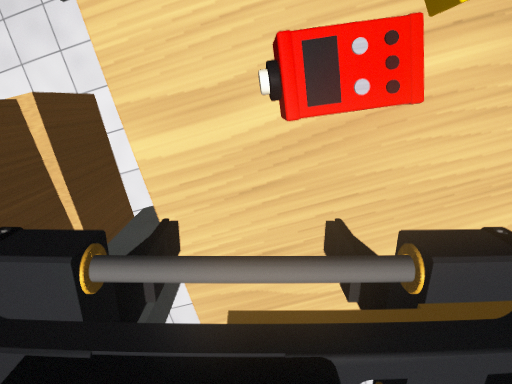

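The top view shows the leaning unit around (185,172), with its button at (183,147). The terminal box is behind it at (192,148), and the standing twin is at (325,170). I'll zoom in.

Run:
```python
import cv2
a=cv2.imread('pics/top0.png')[110:215,90:240]; cv2.imwrite('pics/t0z.png',cv2.resize(a,None,fx=5,fy=5,interpolation=cv2.INTER_CUBIC))
a=cv2.imread('pics/scene0.png')[140:250,255:395]; cv2.imwrite('pics/s0z.png',cv2.resize(a,None,fx=5,fy=5,interpolation=cv2.INTER_CUBIC))
```

```text
(no output)
```

View pics/t0z.png

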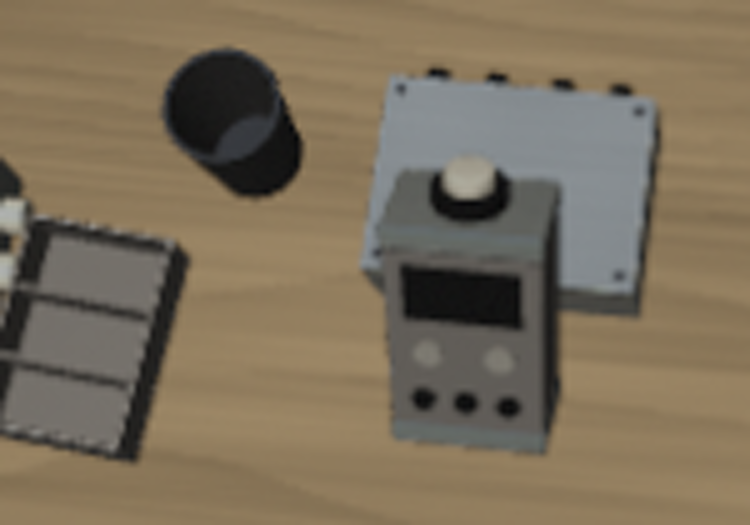

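View pics/s0z.png

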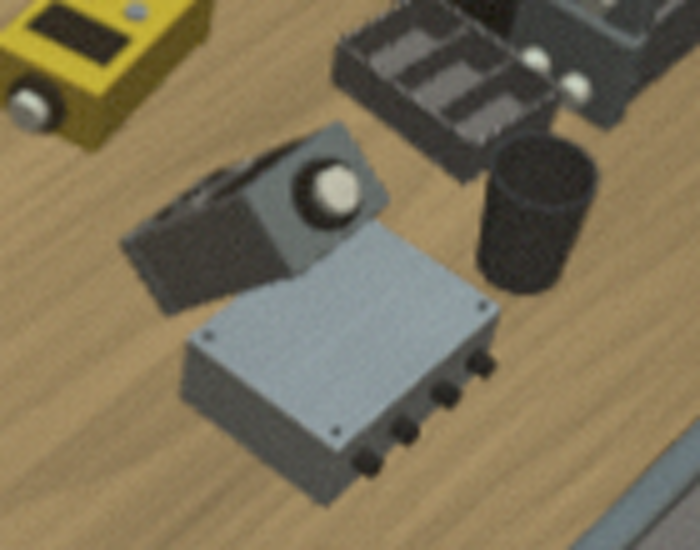

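Run:
```python
from h import *
T=load('top0.png');S=load('scene0.png')
tz=lambda x,y:(90+(x+.5)/5-.5,110+(y+.5)/5-.5); sz=lambda x,y:(255+(x+.5)/5-.5,140+(y+.5)/5-.5)
P=[onz(T,tz(*p),.06) for p in [(390,75),(657,102),(638,295),(363,265)]]
print(np.round(P,4)); 
P2=[onz(S,sz(*p),.06) for p in [(190,340),(338,448),(498,308)]]; print('scene -',np.round(P2,4))
c=np.mean(P,0)
ax=(P[0]+P[1]-P[2]-P[3])/2; ax/=np.linalg.norm(ax); print('c',c,'ax',ax,np.degrees(np.arctan2(ax[1],ax[0])))
print('lens',[np.linalg.norm(P[i]-P[(i+1)%4]) for i in range(4)])
c2=P2[1]; 
print('btn',tri(T,tz(468,174),S,sz(341,187)))
# top face corners: front-left, back-left, back-right, front-right(own)
for a,b in [((408,172),(382,200)),((560,182),(300,275)),((383,245),(343,122)),((545,262),(248,193)),((548,452),(122,240))]:
    print(tri(T,tz(*a),S,sz(*b)))
```

```text
[[0.689  0.2623 0.06  ]
 [0.6868 0.1048 0.06  ]
 [0.5701 0.1028 0.06  ]
 [0.5728 0.2615 0.06  ]]
scene - [[0.575  0.1071 0.06  ]
 [0.6891 0.1086 0.06  ]
 [0.689  0.2626 0.06  ]]
c [0.62965768 0.18284328 0.06      ] ax [0.99992663 0.01211313 0.        ] 0.69404817915397
lens [np.float64(0.15760590820075843), np.float64(0.1167661128282698), np.float64(0.15875912029428943), np.float64(0.1161899884806156)]
btn (array([0.60384491, 0.19269815, 0.15251568]), np.float64(0.003318417055485436))
(array([0.61162321, 0.23075685, 0.11994951]), np.float64(0.0008165858105378526))
(array([0.61501773, 0.1483044 , 0.11887687]), np.float64(0.003662514493173519))
(array([0.56520383, 0.23700318, 0.14589473]), np.float64(0.011227597464170461))
(array([0.56405805, 0.15028699, 0.14639183]), np.float64(0.011878307186322688))
(array([0.47988701, 0.14718895, 0.04210113]), np.float64(0.0051917928770711455))
```

```bash
python3 -m crank '[[1,[0,0,-0.4],[0,0,-0.18]],[1,[0,0,-0.4],[0,0,-0.18]],[1,[0.3,0.26,0],[0,0,0]],[1,[0.3,0.26,0],[0,0,0]],[1,[0.3,0.26,0],[0,0,0]],[1,[0.3,0.26,0],[0,0,0]],[1,[0.3,0.26,0],[0,0,0]],[1,[0.3,0.26,0],[0,0,0]]]'; python3 -m crank '[[1,[0.3,0.26,0],[0,0,0]],[1,[0.3,0.26,0],[0,0,0]],[1,[0.3,0.26,0],[0,0,0]],[1,[0.3,0.26,0],[0,0,0]],[1,[0.3,0.26,0],[0,0,0]],[1,[0.3,0.26,0],[0,0,0]],[1,[0.3,0.26,0],[0,0,0]],[1,[0,0,0],[0,0,0]]]'
```

```text
time_s: 0.95
tcp_pos: [0.3494, 0.4474, 0.3023]
ee_rot: [[1.0, 0.013, -0.0], [0.013, -1.0, -0.0], [-0.0, 0.0, -1.0]]
wrist_force: [-0.2, 0.3, 0.3]
gripper_width: 0.359
time_s: 1.75
tcp_pos: [0.5634, 0.2664, 0.3013]
ee_rot: [[1.0, 0.007, -0.001], [0.007, -1.0, -0.002], [-0.001, 0.002, -1.0]]
wrist_force: [-0.2, -0.4, 0.2]
gripper_width: 0.005
```

```bash
python3 -m crank '[[1,[0.3,0.25,0],[0,0,0]],[1,[0.3,0.25,0],[0,0,0]],[1,[0.27,0.25,0],[0,0,0]],[1,[0,0,0],[0,0,0]],[1,[0,0,0],[0,0,0]]]'
python3 - <<'E'
from h import *
cap('wrist','w1.png'); cap('top','t1.png')
E
```

```text
time_s: 2.25
tcp_pos: [0.6488, 0.1953, 0.3015]
ee_rot: [[1.0, 0.012, -0.002], [0.012, -1.0, -0.0], [-0.002, 0.0, -1.0]]
wrist_force: [0.3, 0.3, 0.5]
gripper_width: 0.006
```

View pics/w1.png

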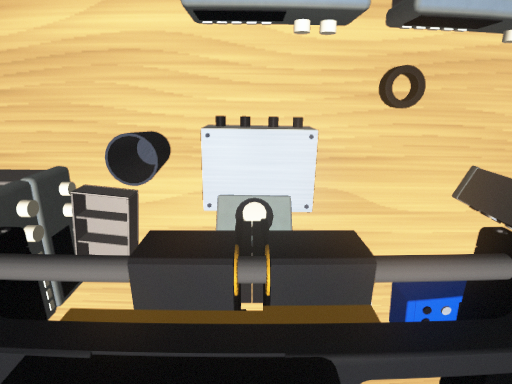

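The wrist view shows the shut fingers centred on the button at (255,212). The supply's upper back corners are near (219,196) and (291,196). I'll check those positions in numbers.

Run:
```python
from h import *
W=load('w1.png')
for u in [(219,196),(291,196)]: print(onz(W,u,.1185))
print(onz(W,(255,212),.152))
for u in [(202,130),(317,130),(313,212),(205,212)]: print(onz(W,u,.06))
```

```text
[0.61325278 0.23440308 0.1185    ]
[0.61431877 0.14644731 0.1185    ]
[0.60589027 0.19068775 0.152     ]
[0.68696812 0.26207994 0.06      ]
[0.68893045 0.10756474 0.06      ]
[0.57117879 0.10472753 0.06      ]
[0.56930615 0.26175105 0.06      ]
```

```bash
python3 -m crank '[[1,[0.0,0.045,0.39],[0,0,0]],[1,[0,0,0.39],[0,0,0]],[1,[0,0,0.39],[0,0,0]],[1,[0,0,0.39],[0,0,0]],[1,[0,0,0.39],[0,0,0]],[1,[0,0,0],[0,0,0]],[1,[0,0,0],[0,0,0]]]'; python3 -m crank '[[1,[-0.05,0,0],[0,0,0]],[1,[-0.05,0,0],[0,0,0]],[1,[-0.04,0,0],[0,0,0]],[1,[-0.04,0,0],[0,0,0]],[1,[-0.03,0,0],[0,0,0]],[1,[0,0,0],[0,0,0]]]'
python3 - <<'E'
from h import *
cap('wrist','w2.png'); cap('scene','s2.png')
a=cv2.imread('pics/s2.png')[110:250,225:395]; cv2.imwrite('pics/s2z.png',cv2.resize(a,None,fx=4,fy=4))
E
```

```text
time_s: 3.05
tcp_pos: [0.6489, 0.192, 0.1085]
ee_rot: [[1.0, 0.015, 0.001], [0.015, -1.0, -0.001], [0.001, 0.001, -1.0]]
wrist_force: [0.8, 0.1, 1.1]
gripper_width: 0.006
time_s: 3.65
tcp_pos: [0.6278, 0.1909, 0.108]
ee_rot: [[1.0, 0.013, 0.001], [0.013, -1.0, 0.0], [0.001, -0.0, -1.0]]
wrist_force: [0.5, -0.2, 0.3]
gripper_width: 0.005
```

View pics/s2z.png

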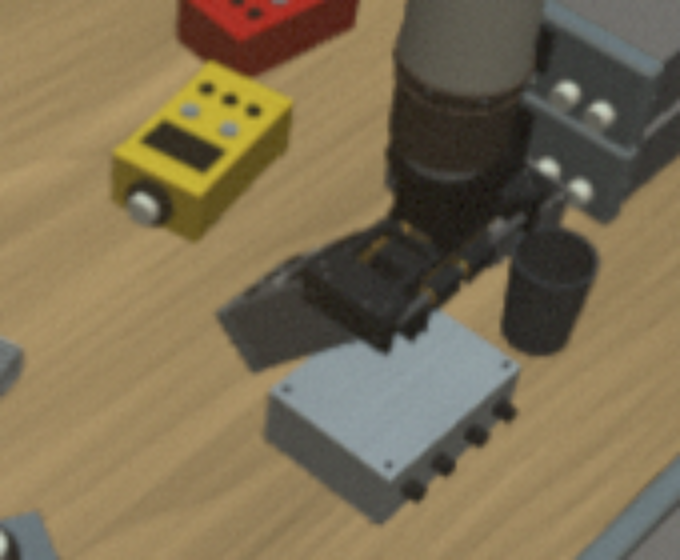

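```bash
python3 -m crank '[[1,[-0.03,0,0],[0,0,0]],[1,[-0.03,0,-0.02],[0,0,0]],[1,[-0.03,0,-0.02],[0,0,0]],[1,[-0.03,0,-0.02],[0,0,0]],[1,[-0.03,0,-0.02],[0,0,0]],[1,[-0.03,0,-0.02],[0,0,0]],[1,[-0.03,0,-0.02],[0,0,0]],[1,[-0.03,0,-0.02],[0,0,0]]]'
python3 - <<'E'
from h import *
cap('scene','s3.png')
a=cv2.imread('pics/s3.png')[110:250,225:395]; cv2.imwrite('pics/s3z.png',cv2.resize(a,None,fx=4,fy=4))
E
```

```text
time_s: 4.55
tcp_pos: [0.603, 0.1904, 0.1212]
ee_rot: [[1.0, 0.013, -0.002], [0.013, -1.0, -0.0], [-0.002, 0.0, -1.0]]
wrist_force: [0.7, -0.1, -0.6]
gripper_width: 0.008
```

View pics/s3z.png

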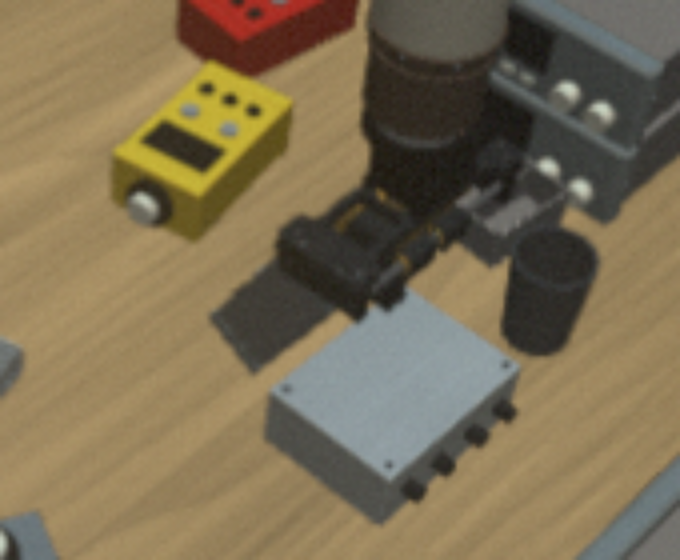

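The supply is turning up about its heel with only light force. I'll keep going, a bit slower near the drop point.

```bash
python3 -m crank '[[1,[-0.03,0,-0.015],[0,0,0]],[1,[-0.03,0,-0.015],[0,0,0]],[1,[-0.03,0,-0.015],[0,0,0]],[1,[-0.03,0,-0.01],[0,0,0]],[1,[-0.02,0,-0.01],[0,0,0]],[1,[-0.02,0,-0.01],[0,0,0]],[1,[-0.02,0,-0.01],[0,0,0]],[1,[-0.02,0,-0.01],[0,0,0]]]';python3 -m crank '[[1,[-0.02,0,0],[0,0,0]],[1,[-0.02,0,0],[0,0,0]],[1,[-0.02,0,0],[0,0,0]],[1,[-0.02,0,0],[0,0,0]],[1,[0,0,0],[0,0,0]],[1,[0,0,0],[0,0,0]]]'
python3 - <<'E'
from h import *
cap('scene','s4.png')
a=cv2.imread('pics/s4.png')[110:250,225:395]; cv2.imwrite('pics/s4z.png',cv2.resize(a,None,fx=4,fy=4))
cap('wrist','w4.png')
E
```

```text
time_s: 5.4
tcp_pos: [0.5837, 0.1902, 0.1311]
ee_rot: [[1.0, 0.013, -0.0], [0.013, -1.0, -0.0], [-0.0, 0.0, -1.0]]
wrist_force: [-0.2, 0.3, 0.1]
gripper_width: 0.006
time_s: 6.0
tcp_pos: [0.5759, 0.1901, 0.1311]
ee_rot: [[1.0, 0.013, 0.0], [0.013, -1.0, -0.0], [0.0, 0.0, -1.0]]
wrist_force: [-0.0, 0.1, 0.4]
gripper_width: 0.005
```

View pics/s4z.png

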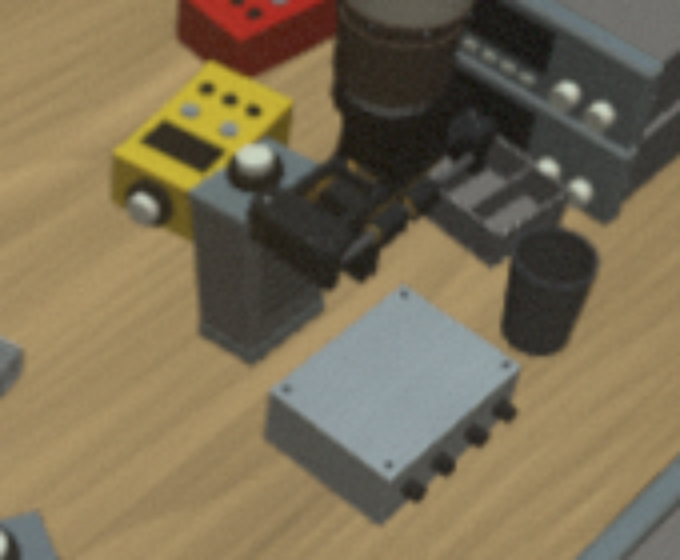

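View pics/w4.png

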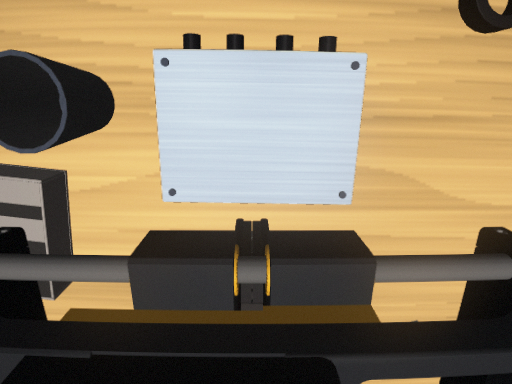

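The supply dropped upright and stands free of the finger. Next I'll rise clear and locate the button.

```bash
python3 -m crank '[[1,[0.1,0,-0.4],[0,0,0]],[1,[0,0,-0.4],[0,0,0]],[1,[0,0,-0.4],[0,0,0]],[1,[0,0,0],[0,0,0]],[1,[0,0,0],[0,0,0]]]'
python3 - <<'E'
from h import *
T=cap('top','t5.png');S=cap('scene','s5.png')
z=S['img'][130:230,250:350]; cv2.imwrite('pics/s5z.png',cv2.resize(z,None,fx=5,fy=5,interpolation=cv2.INTER_CUBIC))
z=T['img'][120:220,130:230]; cv2.imwrite('pics/t5z.png',cv2.resize(z,None,fx=5,fy=5,interpolation=cv2.INTER_CUBIC))
E
```

```text
time_s: 6.6
tcp_pos: [0.5862, 0.1905, 0.2522]
ee_rot: [[1.0, 0.013, 0.002], [0.013, -1.0, 0.002], [0.002, -0.002, -1.0]]
wrist_force: [0.1, -0.2, -0.7]
gripper_width: 0.008
```

View pics/s5z.png

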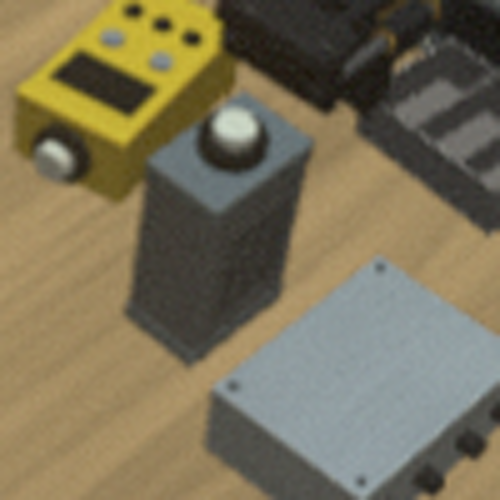

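View pics/t5z.png

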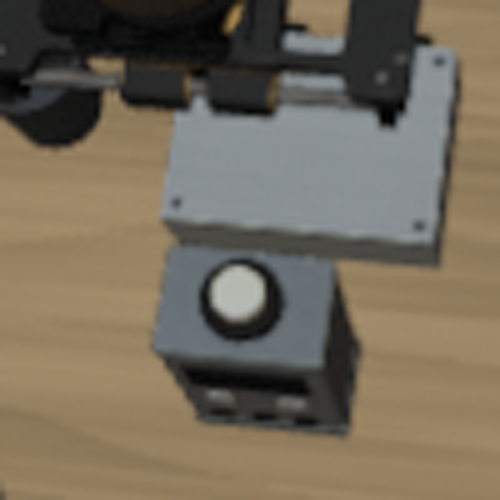

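Run:
```python
from h import *
T=load('t5.png');S=load('s5.png')
tz=lambda x,y:(130+(x+.5)/5-.5,120+(y+.5)/5-.5); sz=lambda x,y:(250+(x+.5)/5-.5,130+(y+.5)/5-.5)
b=tz(238,292);a=sz(238,128)
print('btn tri',tri(T,b,S,a),onz(T,b,.168),onz(S,a,.168))
C=[onz(T,tz(*p),.15) for p in [(172,245),(335,262),(322,368),(157,352)]];print(np.round(C,4),np.mean(C,0))
C=[onz(S,sz(*p),.15) for p in [(148,160),(245,92),(313,147),(217,214)]];print(np.round(C,4),np.mean(C,0))
print('base',[onz(S,sz(*p),0) for p in [(126,314),(193,364),(278,300)]])
s=r.sense();print(s['tcp_pos'])
```

```text
btn tri (array([0.50517868, 0.19097072, 0.17340394]), np.float64(3.8260030757357154e-05)) [0.50646217 0.19201353 0.168     ] [0.50178367 0.19553873 0.168     ]
[[0.5326 0.2335 0.15  ]
 [0.5316 0.147  0.15  ]
 [0.4747 0.1468 0.15  ]
 [0.4749 0.2332 0.15  ]] [0.50344309 0.19009193 0.15      ]
[[0.4715 0.1506 0.15  ]
 [0.4722 0.2381 0.15  ]
 [0.5329 0.2315 0.15  ]
 [0.5304 0.147  0.15  ]] [0.50174611 0.19181586 0.15      ]
base [array([0.46188138, 0.15415221, 0.        ]), array([0.52092037, 0.15404898, 0.        ]), array([0.52250381, 0.23528765, 0.        ])]
[0.58520228 0.18998524 0.24968127]
```

The top face appears about 10 mm further back than the base. I'll check whether the unit really stands vertical, using its vertical edges and the standing twin as a control.

Run:
```python
from h import *
T=cap('top','t6.png');S=cap('scene','s6.png')
tz=lambda x,y:(130+(x+.5)/5-.5,120+(y+.5)/5-.5)
print('top-cam base front',[np.round(onz(T,tz(*p),0),4) for p in [(198,421),(347,434),(358,350)]])
print(np.abs(S['img'][130:230,250:320].astype(int)-load('s5.png')['img'][130:230,250:320]).mean())
z=S['img'][225:300,190:260]; cv2.imwrite('pics/s6z.png',cv2.resize(z,None,fx=7,fy=7,interpolation=cv2.INTER_CUBIC))
z=T['img'][140:200,290:360]; cv2.imwrite('pics/t6z.png',cv2.resize(z,None,fx=7,fy=7,interpolation=cv2.INTER_CUBIC))
z=S['img'][140:215,265:325]; cv2.imwrite('pics/s6y.png',cv2.resize(z,None,fx=8,fy=8,interpolation=cv2.INTER_CUBIC))
# predictions upright at heel x .522 vs tilt
for th in (0,.07):
    for cx in (.492,.502):
        y=.191;h=np.array([cx+.03,y,0])
        pts=[]
        for X,Y,Z in [(-.06,-.045,0),(0,-.045,0),(0,.045,0),(-.06,-.045,.15),(0,-.045,.15),(0,.045,.15),(-.06,.045,.15)]:
            pts.append(h+[X*np.cos(th)+Z*np.sin(th),Y,Z*np.cos(th)-X*np.sin(th)])
        print(th,cx,np.round((proj(S,pts)-[250,130])*5).tolist())
```

```text
top-cam base front [array([0.4662, 0.2372, 0.    ]), array([0.467 , 0.1488, 0.    ]), array([0.5177, 0.1484, 0.    ])]
6.578
0 0.492 [[116.0, 319.0], [184.0, 370.0], [276.0, 297.0], [129.0, 154.0], [203.0, 205.0], [302.0, 132.0], [228.0, 83.0]]
0 0.502 [[127.0, 327.0], [195.0, 378.0], [288.0, 305.0], [141.0, 162.0], [216.0, 214.0], [315.0, 141.0], [241.0, 91.0]]
0.07 0.492 [[116.0, 314.0], [184.0, 370.0], [276.0, 297.0], [143.0, 158.0], [216.0, 215.0], [315.0, 142.0], [242.0, 87.0]]
0.07 0.502 [[127.0, 323.0], [195.0, 378.0], [288.0, 305.0], [155.0, 167.0], [229.0, 224.0], [328.0, 150.0], [254.0, 95.0]]
```

View pics/s6z.png

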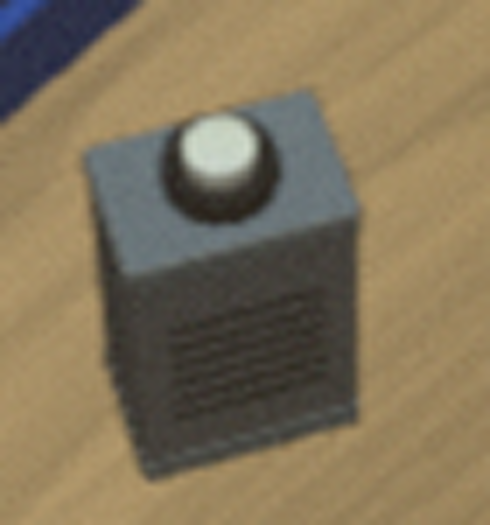

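View pics/s6y.png

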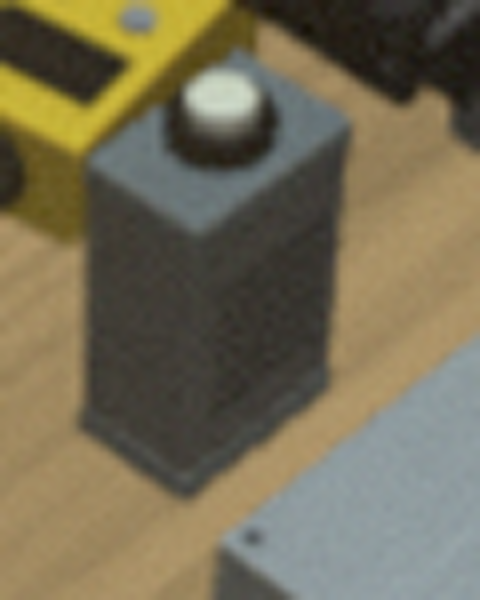

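View pics/t6z.png

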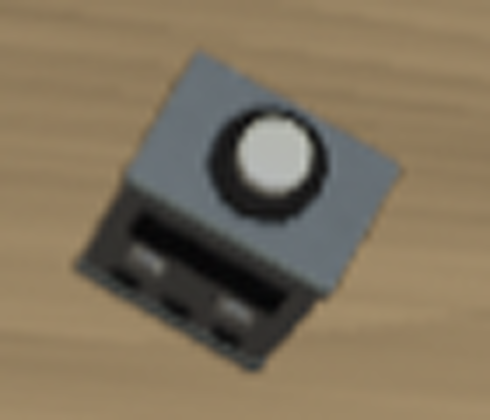

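The unit was still rocking in the earlier picture and has since moved closer to vertical. I'll wait for it to settle, then measure again.

```bash
python3 -m crank '[[1,[0,0,0],[0,0,0]],[1,[0,0,0],[0,0,0]],[1,[0,0,0],[0,0,0]],[1,[0,0,0],[0,0,0]],[1,[0,0,0],[0,0,0]],[1,[0,0,0],[0,0,0]],[1,[0,0,0],[0,0,0]],[1,[0,0,0],[0,0,0]]]'
python3 - <<'E'
from h import *
T=cap('top','t7.png');S=cap('scene','s7.png')
S2=cap('scene','s7b.png');print(np.abs(S['img'][130:230,250:320].astype(int)-S2['img'][130:230,250:320]).mean())
z=S['img'][140:215,265:325]; cv2.imwrite('pics/s7z.png',cv2.resize(z,None,fx=8,fy=8,interpolation=cv2.INTER_CUBIC))
z=T['img'][120:220,130:230]; cv2.imwrite('pics/t7z.png',cv2.resize(z,None,fx=6,fy=6,interpolation=cv2.INTER_CUBIC))
E
```

```text
time_s: 7.6
tcp_pos: [0.5859, 0.1903, 0.2511]
ee_rot: [[1.0, 0.013, 0.0], [0.013, -1.0, 0.0], [0.0, -0.0, -1.0]]
wrist_force: [-0.4, -0.3, -0.1]
gripper_width: 0.007
2.6313333333333335
```

View pics/s7z.png

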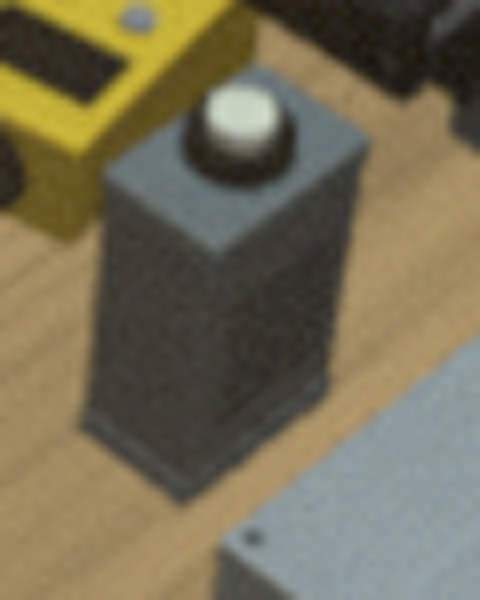

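View pics/t7z.png

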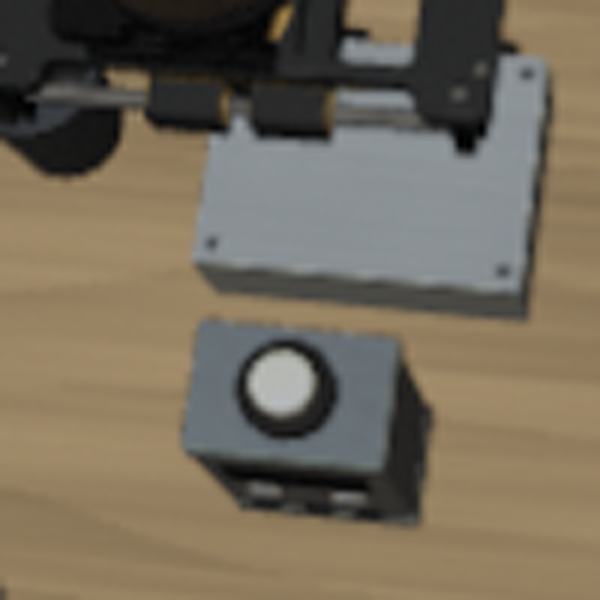

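```bash
cat > rock.py <<'E'
from h import *
def btn(c,x0,x1,y0,y1):
    g=c['img'].min(2)[y0:y1,x0:x1]; m=(g>150).astype(np.uint8)
    n,l,s,ce=cv2.connectedComponentsWithStats(m); 
    if n<2: return None
    i=1+np.argmax(s[1:,4]); return ce[i]+[x0,y0],s[i,4]
if __name__=='__main__':
    import sys
    for k in range(int(sys.argv[1])):
        c=r.capture('scene'); b=btn(c,280,310,142,172); print(k,r.sense()['time_s'],b, onz(c,b[0],.168).round(4))
E
python3 - <<'E'
from rock import *
for f in ['s5.png','s6.png','s7.png','s7b.png']: print(f,btn(load(f),280,310,142,172))
E
python3 rock.py 14
```

```text
s5.png (array([296.65 , 154.475]), np.int32(40))
s6.png (array([292.47368421, 151.47368421]), np.int32(38))
s7.png (array([294.8, 153.5]), np.int32(40))
s7b.png (array([294.73170732, 153.43902439]), np.int32(41))
0 7.8 (array([294.64285714, 153.4047619 ]), np.int32(42)) [0.4913 0.1958 0.168 ]
1 7.85 (array([294.64285714, 153.4047619 ]), np.int32(42)) [0.4913 0.1958 0.168 ]
2 7.9 (array([294.73170732, 153.43902439]), np.int32(41)) [0.4916 0.1959 0.168 ]
3 7.95 (array([294.675, 153.375]), np.int32(40)) [0.4913 0.1959 0.168 ]
4 8.0 (array([294.73170732, 153.43902439]), np.int32(41)) [0.4916 0.1959 0.168 ]
5 8.05 (array([294.73170732, 153.43902439]), np.int32(41)) [0.4916 0.1959 0.168 ]
6 8.1 (array([294.73170732, 153.43902439]), np.int32(41)) [0.4916 0.1959 0.168 ]
7 8.15 (array([294.8, 153.5]), np.int32(40)) [0.4919 0.1958 0.168 ]
8 8.2 (array([294.73170732, 153.43902439]), np.int32(41)) [0.4916 0.1959 0.168 ]
9 8.25 (array([294.73170732, 153.43902439]), np.int32(41)) [0.4916 0.1959 0.168 ]
10 8.3 (array([294.73170732, 153.43902439]), np.int32(41)) [0.4916 0.1959 0.168 ]
11 8.35 (array([294.73170732, 153.43902439]), np.int32(41)) [0.4916 0.1959 0.168 ]
12 8.4 (array([294.73170732, 153.43902439]), np.int32(41)) [0.4916 0.1959 0.168 ]
13 8.45 (array([294.73170732, 153.43902439]), np.int32(41)) [0.4916 0.1959 0.168 ]
```

It has settled and the button reads x≈0.492. I'll fix its position with both views.

Run:
```python
from h import *
T=load('t7.png');S=load('s7.png')
tz=lambda x,y:(130+(x+.5)/6-.5,120+(y+.5)/6-.5); sz=lambda x,y:(265+(x+.5)/8-.5,140+(y+.5)/8-.5)
b=tz(283,382);a=sz(242,112)
print(tri(T,b,S,a),onz(T,b,.168),onz(S,a,.168))
C=[onz(T,tz(*p),.15) for p in [(204,320),(402,340),(385,472),(184,450)]];print(np.round(C,4),np.mean(C,0))
C=[onz(S,sz(*p),.15) for p in [(105,165),(217,250),(368,142),(255,68)]];print(np.round(C,4),np.mean(C,0))
print('base S',np.round([onz(S,sz(*p),0) for p in [(82,424),(185,502),(328,390)]],4))
print('base T',np.round([onz(T,tz(*p),0) for p in [(242,507),(418,522),(432,410)]],4))
```

```text
(array([0.49306672, 0.19208235, 0.17043898]), np.float64(0.0029786804827556302)) [0.49264438 0.19133123 0.168     ] [0.49212622 0.19563552 0.168     ]
[[0.5209 0.2329 0.15  ]
 [0.5202 0.1456 0.15  ]
 [0.4615 0.1458 0.15  ]
 [0.4627 0.2334 0.15  ]] [0.49130426 0.18942811 0.15      ]
[[0.4642 0.1517 0.15  ]
 [0.5233 0.1491 0.15  ]
 [0.5247 0.2335 0.15  ]
 [0.4678 0.233  0.15  ]] [0.49500928 0.19183136 0.15      ]
base S [[0.4624 0.1537 0.    ]
 [0.5195 0.1531 0.    ]
 [0.5196 0.2405 0.    ]]
base T [[0.4655 0.2349 0.    ]
 [0.4665 0.148  0.    ]
 [0.5229 0.1478 0.    ]]
```

Both views put the unit upright on its spot (top centre and base centre both x≈0.492), with the button at about (0.4925, 0.1915). I'll move above it and press.

```bash
python3 -m crank '[[1,[-0.31,0,0],[0,0,0]],[1,[-0.31,0,0],[0,0,0]],[1,[-0.31,-0.024,0],[0,0,0]],[1,[0,0,0.3],[0,0,0]],[1,[0,0,0.3],[0,0,0]],[1,[0,0,0.1],[0,0,0]],[1,[0,0,0],[0,0,0]],[1,[0,0,0],[0,0,0]]]'
python3 - <<'E'
from h import *
cap('scene','s8.png')
a=cv2.imread('pics/s8.png')[130:220,250:350]; cv2.imwrite('pics/s8z.png',cv2.resize(a,None,fx=6,fy=6,interpolation=cv2.INTER_CUBIC))
E
```

```text
time_s: 9.25
tcp_pos: [0.4939, 0.1919, 0.1821]
ee_rot: [[1.0, 0.013, 0.002], [0.013, -1.0, 0.0], [0.002, -0.0, -1.0]]
wrist_force: [-0.3, 0.9, -0.2]
gripper_width: 0.008
```

View pics/s8z.png

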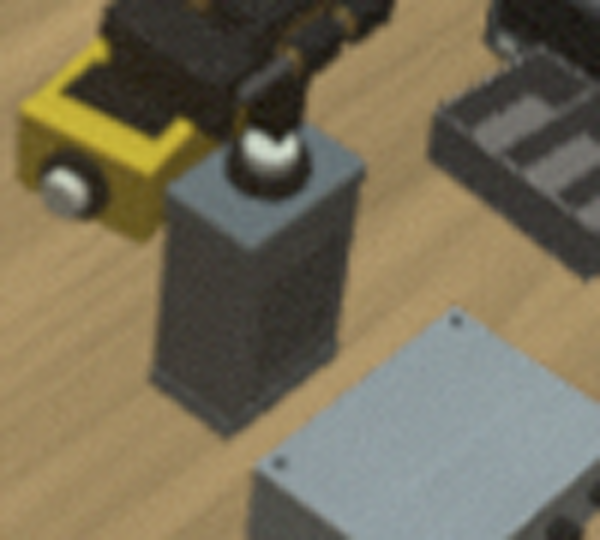

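The fingers are centred just above the button. Down in small steps.

```bash
python3 -m crank '[[1,[0,0,0.04],[0,0,0]],[1,[0,0,0.04],[0,0,0]],[1,[0,0,0.04],[0,0,0]],[1,[0,0,0],[0,0,0]],[1,[0,0,0],[0,0,0]]]'; python3 -m crank '[[1,[0,0,0.02],[0,0,0]],[1,[0,0,0.02],[0,0,0]],[1,[0,0,0],[0,0,0]]]';  python3 -m crank '[[1,[0,0,0.02],[0,0,0]],[1,[0,0,0.01],[0,0,0]],[1,[0,0,0],[0,0,0]],[1,[0,0,0],[0,0,0]]]'
```

```text
time_s: 9.8
tcp_pos: [0.4933, 0.1917, 0.1696]
ee_rot: [[1.0, 0.013, 0.001], [0.013, -1.0, 0.0], [0.001, -0.0, -1.0]]
wrist_force: [0.4, 0.1, 4.2]
gripper_width: 0.001
time_s: 10.1
tcp_pos: [0.4934, 0.1917, 0.1664]
ee_rot: [[1.0, 0.014, 0.002], [0.014, -1.0, 0.0], [0.002, -0.0, -1.0]]
wrist_force: [-2.5, 0.6, 9.3]
gripper_width: 0.007
time_s: 10.5
tcp_pos: [0.4945, 0.1918, 0.1663]
ee_rot: [[1.0, 0.015, 0.005], [0.015, -1.0, 0.001], [0.005, -0.001, -1.0]]
wrist_force: [-4.8, -1.7, 19.9]
gripper_width: 0.005
```

Run:
```python
from h import *
cap('scene','s9.png'); print(r.sense()['wrist_force'],r.sense()['tcp_pos'])
a=cv2.imread('pics/s9.png')[130:190,260:330]; cv2.imwrite('pics/s9z.png',cv2.resize(a,None,fx=9,fy=9,interpolation=cv2.INTER_CUBIC))
```

```text
[-4.26113262 -0.42184444 19.94785763] [0.49450056 0.19174317 0.1663041 ]
```

View pics/s9z.png

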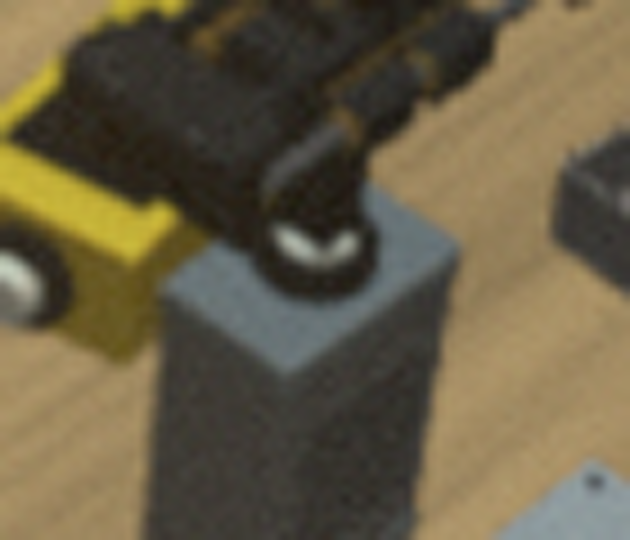

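It hits a hard stop at 20 N and looks flush with the housing. I'll release slowly, reading force against height to confirm the travel.

```bash
for i in 1; do python3 -m crank '[[1,[0,0,-0.03],[0,0,0]],[1,[0,0,0],[0,0,0]]]'; done | grep -E 'tcp|force'
python3 -m crank '[[1,[0,0,-0.01],[0,0,0]],[1,[0,0,0],[0,0,0]]]'| grep -E 'tcp|force'
python3 -m crank '[[1,[0,0,-0.01],[0,0,0]],[1,[0,0,0],[0,0,0]]]'| grep -E 'tcp|force'
python3 -m crank '[[1,[0,0,-0.01],[0,0,0]],[1,[0,0,0],[0,0,0]]]'| grep -E 'tcp|force'
python3 -m crank '[[1,[0,0,-0.01],[0,0,0]],[1,[0,0,0],[0,0,0]]]'| grep -E 'tcp|force'
python3 -m crank '[[1,[0,0,-0.01],[0,0,0]],[1,[0,0,0],[0,0,0]]]'| grep -E 'tcp|force'
python3 -m crank '[[1,[0,0,-0.01],[0,0,0]],[1,[0,0,0],[0,0,0]]]'| grep -E 'tcp|force'
```

```text
tcp_pos: [0.4934, 0.1916, 0.1664]
wrist_force: [-1.7, -0.2, 9.6]
tcp_pos: [0.4933, 0.1917, 0.1667]
wrist_force: [0.0, 0.7, 5.3]
tcp_pos: [0.4933, 0.1917, 0.1673]
wrist_force: [0.7, 0.3, 4.7]
tcp_pos: [0.4933, 0.1917, 0.1682]
wrist_force: [0.9, 0.3, 4.5]
tcp_pos: [0.4932, 0.1916, 0.1691]
wrist_force: [1.0, 0.5, 3.5]
tcp_pos: [0.493, 0.1916, 0.1701]
wrist_force: [1.7, 0.8, 3.2]
tcp_pos: [0.4928, 0.1914, 0.171]
wrist_force: [1.3, 0.9, 2.6]
```

The force was 5.3 N just off the stop and falls smoothly from there, so the button was fully down. Now I'll retreat.

```bash
python3 -m crank '[[1,[0,0,-0.03],[0,0,0]],[1,[0,0,-0.05],[0,0,0]],[1,[0,0,-0.2],[0,0,0]],[1,[0,0,-0.4],[0,0,0]],[1,[0,0,-0.4],[0,0,0]],[1,[0.4,0,0],[0,0,0]],[1,[0.4,0,0],[0,0,0]],[1,[0.2,0,0],[0,0,0]]]';python3 -m crank '[[1,[0,0,0],[0,0,0]],[1,[0,0,0],[0,0,0]],[1,[0,0,0],[0,0,0]],[1,[0,0,0],[0,0,0]],[1,[0,0,0],[0,0,0]],[1,[0,0,0],[0,0,0]]]'; python3 rock.py 5
python3 - <<'E'
from h import *
cap('top','t10.png');cap('scene','s10.png')
a=load('s7.png')['img'];b=load('s10.png')['img']
print(np.abs(a[140:215,265:322].astype(int)-b[140:215,265:322]).mean(), np.abs(a[225:300,190:260].astype(int)-b[225:300,190:260]).mean())
z=np.hstack([cv2.resize(i[130:230,255:345],None,fx=4,fy=4) for i in(a,b)]);cv2.imwrite('pics/cmp.png',z)
E
```

```text
time_s: 12.75
tcp_pos: [0.5942, 0.1923, 0.2782]
ee_rot: [[1.0, 0.012, -0.002], [0.012, -1.0, -0.001], [-0.002, 0.001, -1.0]]
wrist_force: [0.0, -0.6, -0.8]
gripper_width: 0.005
time_s: 13.35
tcp_pos: [0.5924, 0.1929, 0.2795]
ee_rot: [[1.0, 0.013, 0.0], [0.013, -1.0, 0.0], [0.0, -0.0, -1.0]]
wrist_force: [-0.2, -0.1, -0.2]
gripper_width: 0.003
0 13.4 (array([294.73170732, 153.43902439]), np.int32(41)) [0.4916 0.1959 0.168 ]
1 13.45 (array([294.73170732, 153.43902439]), np.int32(41)) [0.4916 0.1959 0.168 ]
2 13.5 (array([294.73170732, 153.43902439]), np.int32(41)) [0.4916 0.1959 0.168 ]
3 13.55 (array([294.73170732, 153.43902439]), np.int32(41)) [0.4916 0.1959 0.168 ]
4 13.6 (array([294.73170732, 153.43902439]), np.int32(41)) [0.4916 0.1959 0.168 ]
6.4987134502923976 2.2866666666666666
```

View pics/cmp.png

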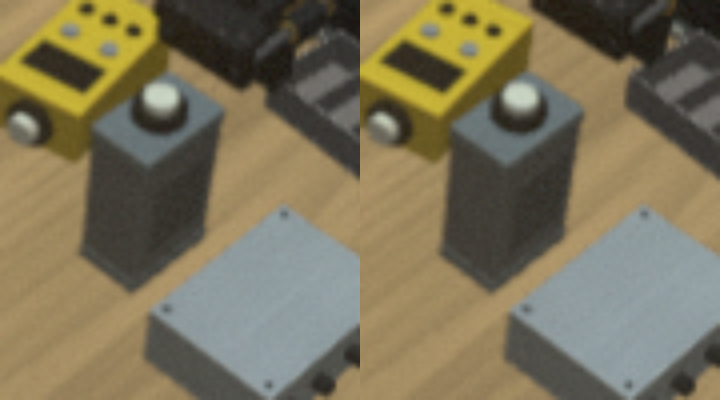

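View pics/t10.png

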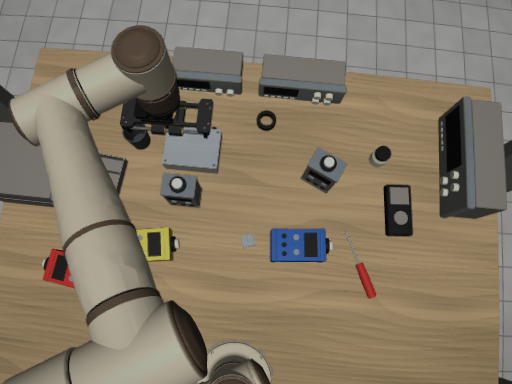

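The unit stands steady at (181,190) with its button back up, in the same spot as before the press. Everything else is unmoved and the arm is clear.

```bash
python3 -c "
from station import r
print(r.finish_job())"
```

```text
the job is handed in; nothing more can be done
None
```

The leaning supply is upright on its own base again, its button was pressed fully down and released, and the job is handed in. It took about 14 s of robot time.

- **Righting:** I pushed the upper back edge slowly with the shut fingers until the supply dropped onto its base. It rocked for about a second and then settled. Both cameras then put the base and the top centre at about x 0.492, y 0.19, where the heel position predicted.
- **Pressing:** The button reached a hard stop, where I pressed to about 20 N. On the slow release the force was 5.3 N just off the stop, which matches the spring fully compressed.
- **Final checks:** After I retreated, the button's position in the picture was the same as before the press. The supply was steady and the arm was touching nothing. The standing supply matched its earlier picture, and the other items showed no visible change.
- **Disagreements:**
  - The button bottomed at a measured height of 166 mm rather than the nominal 162 mm.
  - My first position reading after the push was about 10 mm off, because the supply was still rocking. I measured again before pressing.

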